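# Refit the glasses and the clip-on guard of a twin bulkhead lamp

### The job

Put the bulkhead lamp back together: gently set the large and the small opal glass flange down into their seats, without squeezing, dropping or knocking them, and let go of them; then place the wire guard over both, its large opening over the large glass, and push it straight down until both snap hooks have clicked over its ends. Let go, and leave everything else on the bench where it is.

Things in the scene. Friction and masses are not known exactly. Their poses are not given: they have to be found in the camera images.
- lamp: Grey cast twin bulkhead lamp lying on its back, fixed: block 154 x 96 mm, flat deck 34 mm high. Origin: centre of the underside, on the bench; x along it from the large to the small seat, y across, z up. 94 mm from the middle at each end (200 mm overall) a black snap hook stands between two guide cheeks 40 mm apart, tops 51 mm high. A gland sticks out 18 mm amid the -y side.
- seat_large (a point): Middle of the floor of the large round seat: a recess 78 mm across with a 2 mm bevelled rim, 7.5 mm deep, its floor 26.5 mm above the bench; 35 mm from the lamp's middle towards -x.
- seat_small (a point): Middle of the floor of the small round seat: a recess 62 mm across with a 2 mm bevelled rim, 7.5 mm deep, its floor 26.5 mm above the bench; 43 mm from the lamp's middle towards +x.
- guard_home (a point): Where the guard's origin lies when it is home: the middle of the lamp's deck, 34 mm above the bench; axes as the lamp's.
- hook_large_end (a joint): Snap hook (28 mm wide) by the large seat: outward bend, rad; rests and springs back to 0. Its inner ramp runs from 62 mm above the bench down to 44 mm; the catch, 42 mm up, overhangs the home guard's tongue by 4 mm, 2 mm above it. It bends about 0.12 rad as the tongue passes; both hooks together need about 10 to 16 N straight down; contact begins 17 mm above home, the click comes 11 mm above home.
- hook_small_end (a joint): The same snap hook at the small seat's end.
- glass_large: Large opal glass, fragile (10 to 20 N of grip is plenty), 0.14 kg: flange 72 mm across and 6 mm thick at the bottom (lower edge bevelled 2 mm), straight wall 58 mm across up to 40 mm, low dome to 58 mm. Origin: centre of the underside of the flange; z up. Stands flange down.
- glass_small: Small opal glass, fragile (10 to 20 N of grip is plenty), 0.09 kg: flange 56 mm across and 6 mm thick, straight wall 42 mm across up to 36 mm, low dome to 48 mm. Origin: centre of the underside of the flange; z up. Stands flange down.
- guard: Steel wire guard, 0.22 kg: flat frame 154 x 84 x 6 mm, a 36 mm wide tongue at each end (180 mm overall), a 68 mm and a 52 mm opening for the glasses, wire hoops and a spine wire over them (68 mm high). Origin: centre of the frame's underside; x along it from the large to the small opening (as the lamp's x when fitted), z up. Stands on its frame.
- guard_grip (a point): Middle of the guard's black grip: a block 46 mm along the guard's x, 16 mm across (y), 24 mm high, its top 86 mm above the frame's underside, right over the guard's middle; this point 74 mm above the underside.
- tape_measure: Bystander: yellow and black tape measure standing on edge, 36 x 82 x 66 mm; origin near the centre of its underside.
- mug: Bystander: white mug, 84 mm round with the handle 113 mm, 95 mm high; origin near the centre of its underside.
- bolt: Bystander: hex bolt lying, 58 mm long; origin near the centre of its underside.
- screwdriver: Bystander: flat screwdriver lying, 171 mm long; origin near the centre of its underside.
- carton_low: Bystander: small printed carton 70 x 100 x 45 mm; origin near the centre of its underside.
- bearing: Bystander: ball bearing 62 mm across, 16 mm high; origin near the centre of its underside.
- bench_vise: Bench vise, fixed, 158 mm high: covers about x 0.38 to 0.58, y 0.10 to 0.33 of the bench, its slide bar reaching to y 0.035 at 83 to 108 mm height. The wall behind the bench stands at about x 0.78.
- bench_grinder: Bench grinder, fixed, 242 mm high: covers about x 0.16 to 0.485, y -0.27 to -0.085.

How it is judged:
By the outcome, as a careful person would: the job done as asked, in the order asked, and still so for the second after the job is handed in, with the robot touching nothing.
It also fails if it takes over 72 s, if anything falls off the work surface, if the arm or the gripper's body presses on something with over 40 N, if the wrist force passes 120 N, or if a joint passes its speed limit or range.

### The arm

A 6-joint arm with a two-finger parallel gripper is mounted at the origin on the work surface; the furniture and walls round the work are solid. World frame = base frame: x ahead of the robot, y to its left, z up, the work surface at z = 0. Lengths are in mm, angles in rad, forces in N, time in s.
With the tool pointing down it reaches from about 400 to 925 mm from the base axis. Payload 12.5 kg.
Tool frame: the origin (TCP) lies at the very end of the fingers, on their centre line; the grasp point (between the pads) lies 19 mm behind it; z points along the fingers, y is the direction in which the jaws open and shut (so a half turn about z gives the same grasp; the last joint's range is limited). The gripper opens to 95 mm and grips with 3 to 60 N. Pads are 20 mm wide; open, the fingers measure 119 mm over their backs; the gripper's body (75 mm by 180 mm) begins 59 mm behind the grasp point.
Start: joints at [1.011, 0.491, 1.559, -0, 1.092, -0.106], TCP at [273.977, 561.768, 214.661] pointing down, gripper open.
Joint ranges: [-3.1, 3.1], [-0.84, 2.19], [0.05, 2.79], [-1.13, 4.28], [0.06, 2.93], [-2.69, 2.69]. Speed limits (rad/s): [2.22, 2.22, 2.79, 3.14, 3.14, 3.14].

### API

Orientations are given as [roll, pitch, yaw] about the fixed x, y, z axes, in that order (R = Rz(yaw) Ry(pitch) Rx(roll)).
In Python, from cell import env gives the robot as it stands. The module is installed in compiled form; this text tells all that it offers.
- The arm moves only by the tool carry_out, never from a script. Its argument "deltas" is one flat list of numbers, 7 for each row, row after row: the turn, a rotation vector about the tool's x, y, z in rad, then the shift along the tool's x, y, z in cm, then the finger opening in cm, from 0 to 9.51. In form: [wx, wy, wz, x, y, z, gripper, wx, wy, wz, x, y, z, gripper, ...]. A call has 1 to 12 rows; each row is the pose to reach, as a shift and turn from the pose measured when the call began, along the tool's axes at that moment; what a row does not reach only later rows make up. A row lasts 1/10 s, in which the tool goes at most 50 mm and 8.59 degrees, less where a joint would pass 70% of its speed; a pose out of reach is approached as far as the arm can. A call with a gripper value outside its range is refused whole. The fingers move at their own pace and stop on an object; the grip force is fixed at half the most. Time passes only in rows, so rows that repeat a pose let the fingers close. It gives the time, the measured TCP pose, the force and the opening at its end, in the units of the state.
- env.state(): the state, without advancing time (a new reading comes with each control period).
- env.read_camera(name): name is "side" or "top"; returns a dict with "img" (400x640x3 uint8, red, green, blue), "range_z" (400x640 float32, mm along the optical axis (not along the pixel's ray), 0 where there is no reading), "fov_y" (degrees; the focal length in pixels is half the picture's height over the tangent of half this angle, whatever the lens; pixels are square), "cx", "cy" (the principal point, pixels), "k1" (the pictures are not rectified: a ray, as slopes to the right and down, at radius r is drawn at 1 + k1 r^2 times it, then the intrinsics apply), "extrinsics" (4x4, takes a point from world to camera coordinates). Camera axes: x right, y down, z forward; pixel columns grow to the right and rows downward; lengths in mm; the calibration is good to about 2 mm. A picture is of the moment at which its call begins.
- env.job_done(): hands the job in, once; it reports no verdict.
The state is a dict: "t": time; "joints": joint angles; "qvel": joint speeds; "tau": joint torques, N m; "eef_pos": TCP position; "tcp_rot": TCP orientation; "ft_force": force on the tool from outside, world axes, zero at the start; "moment": the same for the moment, N m; "opening": opening from 0.0 (shut) to 1.0 (fully open).
Only numpy, scipy, OpenCV 4.12 (cv2) and the standard library are available. Lean on these libraries where they do the work, as an engineer would, in place of code of your own. Each camera call takes 0.05 s, during which the arm holds its last target. There are 200 camera calls.

## Working session

There is one attempt and no reset: what is moved stays moved. The work goes in short steps, Python scripts to look and compute and a tool call to move; the robot and the scene stay as the last step left them, time stands still between calls to the robot, and variables do not carry over. Pictures are saved under pics/ and viewed, about 8 in all and at most 12, crops included, and the job is handed in when it is done.

Besides the shell and the picture viewer there is one more tool, called after "Request:" as name(argument=value, ...), one argument or row to a line, values as JSON. carry_out: Moves the arm, as the interface text tells. Its arguments: {"type":"object","properties":{"deltas":{"type":"array","items":{"type":"number"}}},"required":["deltas"]}

```bash
mkdir -p pics
cat > h.py <<'E'
import numpy as np, cv2
from cell import env
def cam(n):
    d=env.read_camera(n); np.savez(''+n+'.npz',**d); return d
def save(img,name): cv2.imwrite('pics/'+name,img[:,:,::-1])
def cloud(d):
    h,w=d['range_z'].shape; f=h/2/np.tan(np.radians(float(d['fov_y']))/2)
    K=np.array([[f,0,float(d['cx'])],[0,f,float(d['cy'])],[0,0,1]])
    u,v=np.meshgrid(np.arange(w),np.arange(h))
    p=cv2.undistortPoints(np.stack([u,v],-1).reshape(-1,1,2).astype(float),K,np.array([float(d['k1']),0,0,0,0])).reshape(h,w,2)
    z=d['range_z']; P=np.stack([p[...,0]*z,p[...,1]*z,z],-1)
    E=d['extrinsics']; return (P-E[:3,3])@E[:3,:3]
E
python3 - <<'E'
from h import *
print(env.state())
for n in('side','top'):
    d=cam(n); save(d['img'],n+'0.png'); print(n,d['fov_y'],d['k1'],d['extrinsics'].round(3).tolist(), (d['range_z']>0).mean())
E
```

```text
{'t': 0.0, 'joints': array([ 1.01141521e+00,  4.91576256e-01,  1.55949363e+00,  9.79370051e-06,
        1.09169926e+00, -1.05590375e-01]), 'qvel': array([-2.08828633e-03, -7.86232706e-05,  4.78217725e-04,  8.94761911e-05,
       -8.08764620e-04,  1.26977576e-03]), 'tau': array([-1.86517187e-03, -6.12643075e+01, -2.58180499e+01,  6.91342587e-02,
        4.81123442e-02, -6.54783048e-05]), 'eef_pos': array([273.81532298, 561.53240909, 214.03616442]), 'tcp_rot': array([-3.14042362e+00, -1.32633517e-04,  2.68779732e+00]), 'ft_force': array([ 0.05698939,  0.58326958, -0.19852456]), 'moment': array([-0.06536623, -0.04335217, -0.00052728]), 'opening': 1.0025441033878724}
side 47.132154801786555 -0.035285705756518924 [[0.443, -0.897, -0.016, -226.137], [-0.726, -0.347, -0.594, 387.924], [0.527, 0.275, -0.804, 935.131], [0.0, 0.0, 0.0, 1.0]] 0.995875
top 42.77495743179621 -0.07812528910839014 [[-0.014, -1.0, 0.005, -13.218], [-0.987, 0.013, -0.161, 490.68], [0.161, -0.007, -0.987, 1504.552], [0.0, 0.0, 0.0, 1.0]] 0.99610546875
```

View pics/top0.png

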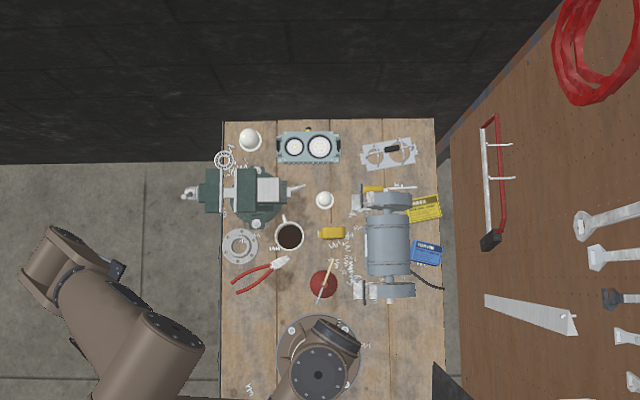

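View pics/side0.png

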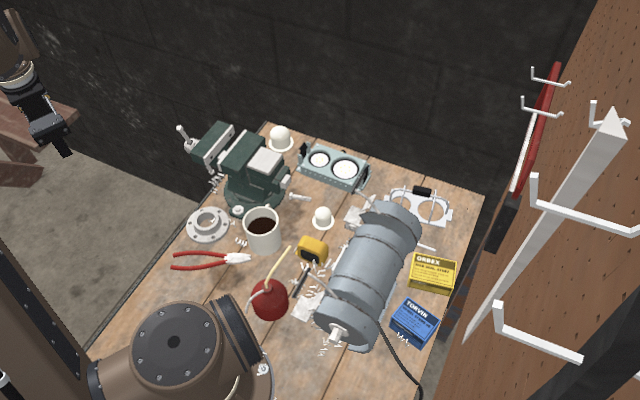

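The top view shows the large glass at (250,139), lamp at (309,147) with its large seat on the right, guard at (389,153), and small glass at (324,200). The side view agrees. Next I'll measure them with the depth cloud.

Run:
```python
from h import *
from scipy.optimize import least_squares
d=dict(np.load('top.npz')); s=dict(np.load('side.npz'))
a=cv2.resize(d['img'][118:208,225:425],(800,360),interpolation=cv2.INTER_CUBIC)
b=cv2.resize(s['img'][115:240,255:465],(403,240),interpolation=cv2.INTER_CUBIC)
o=np.zeros((600,800,3),np.uint8);o[:360]=a;o[360:,:403]=b;save(o,'crop1.png')
for n,D in(('top',d),('side',s)):
    P=cloud(D); I=D['img'].astype(int)
    Q=P.reshape(-1,3);C=I.reshape(-1,3)
    for nm,c,rf,rw,hw,ht in(('L',(690,190),36,29,40,58),('S',(530,-5),28,21,36,48)):
        # rough region from top picture
        if n=='top':
            uv=(139,250) if nm=='L' else (200,324); c0=P[uv][:2]
            if nm=='L': cL=c0
            else: cS=c0
        c0=cL if nm=='L' else cS
        m=(np.hypot(*(Q[:,:2]-c0).T)<60)&(Q[:,2]>3)&(Q[:,2]<75)&(C.min(1)>120)&(C.max(1)-C.min(1)<45)
        q=Q[m]; print(n,nm,c0.round(1),m.sum(),'zmax',np.percentile(q[:,2],98).round(1))
        dm=q[q[:,2]>hw+2]; print('  dome mean',dm.mean(0).round(1),'ext',dm.min(0).round(1),dm.max(0).round(1))
        fl=q[q[:,2]<12]; cc,r=cv2.minEnclosingCircle(fl[:,:2].astype(np.float32)); print('  flange',np.round(cc,1),round(r,1))
    # lamp deck
    c0=P[147,309] if n=='top' else c1
    c1=c0
    m=(np.hypot(*(Q[:,:2]-c0[:2]).T)<130)&(abs(Q[:,2]-34)<4)
    m&=(abs(Q[:,0]-c0[0])<70)&(abs(Q[:,1]-c0[1])<90)
    print(' lamp',c0.round(1),m.sum(),cv2.minAreaRect(Q[m][:,:2].astype(np.float32)),np.median(Q[m][:,2]))
    c2=P[148,390] if n=='top' else c2
    m=(np.hypot(*(Q[:,:2]-c2[:2]).T)<60)&(Q[:,2]>78)&(Q[:,2]<95)
    print(' grip',c2.round(1),m.sum(),cv2.minAreaRect(Q[m][:,:2].astype(np.float32)) if m.sum()>2 else '',np.median(Q[m][:,2]))
    m=(np.hypot(*(Q[:,:2]-c2[:2]).T)<110)&(Q[:,2]>3)&(Q[:,2]<11)&(C.min(1)>110)&(C.max(1)-C.min(1)<40)
    print(' frame',m.sum(),cv2.minAreaRect(Q[m][:,:2].astype(np.float32)))
print(env.state()['t'])
```

```text
top L [652.4 201.2] 438 zmax 60.2
  dome mean [658.  206.3  51.7] ext [632.2 180.5  42.2] [686.6 233.4  63.3]
  flange [652.7 200.4] 58.5
top S [461.2 -22.2] 336 zmax 51.5
  dome mean [469.  -24.7  45.1] ext [449.1 -43.6  38. ] [487.2  -7.1  55.9]
  flange [461.  -22.1] 59.2
 lamp [630.7  21.6  27.9] 677 ((634.594482421875, 21.297462463378906), (178.93138122558594, 99.73097229003906), 89.64696502685547) 33.19620610191334
 grip [ 611.7 -221.8   79. ] 74 ((609.5355224609375, -226.5372314453125), (15.416050910949707, 43.68468475341797), 9.602293014526367) 84.56969612443977
 frame 789 ((610.3773193359375, -222.1468963623047), (210.2015838623047, 215.64002990722656), 63.75286102294922)
side L [652.4 201.2] 489 zmax 58.5
  dome mean [656.4 200.3  51.7] ext [633.5 177.8  42.6] [686.3 228.9  61. ]
  flange [649.3 194.7] 46.6
side S [461.2 -22.2] 383 zmax 48.5
  dome mean [465.2 -26.4  44.3] ext [445.1 -44.5  38. ] [486.6  -5.2  49.8]
  flange [477.4 -27. ] 36.7
 lamp [630.7  21.6  27.9] 803 ((632.81201171875, 27.997303009033203), (165.91810607910156, 100.87103271484375), 88.62720489501953) 33.46380998993378
 grip [ 611.7 -221.8   79. ] 114 ((610.4035034179688, -228.36810302734375), (16.391780853271484, 45.71812057495117), 11.059398651123047) 85.14498475798595
 frame 671 ((623.8740234375, -229.6422882080078), (214.93112182617188, 134.4365234375), 60.94606399536133)
0.1
```

View pics/crop1.png

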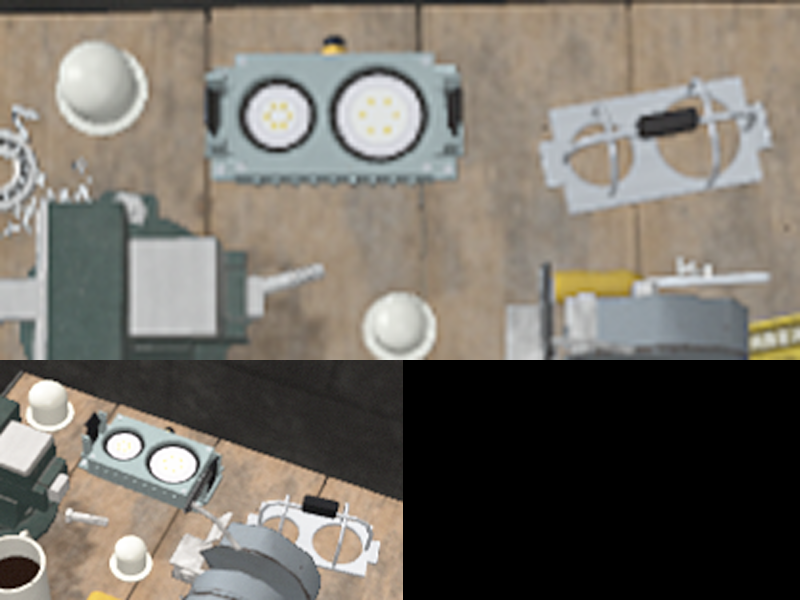

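The crop shows the seats at crop pixels (380,114) large and (277,115) small. The guard's large opening is on the right, as on the lamp. I'll refine by silhouette and rim fits in both cameras.

```bash
cat >> h.py <<'E'
def KD(d):
    f=200/np.tan(np.radians(float(d['fov_y']))/2)
    return np.array([[f,0,float(d['cx'])],[0,f,float(d['cy'])],[0,0,1]]),np.array([float(d['k1']),0,0,0,0])
def proj(d,X):
    K,D=KD(d); E=d['extrinsics']; return cv2.projectPoints(np.asarray(X,float),cv2.Rodrigues(E[:3,:3])[0],E[:3,3],K,D)[0].reshape(-1,2)
def onplane(d,uv,z):
    K,D=KD(d); p=cv2.undistortPoints(np.float64(uv).reshape(-1,1,2),K,D).reshape(-1,2)
    E=d['extrinsics']; R=E[:3,:3]; o=-R.T@E[:3,3]; r=np.c_[p,np.ones(len(p))]@R
    return o+r*((z-o[2])/r[:,2])[:,None]
A=np.linspace(0,2*np.pi,60,endpoint=False)
def glass(rf,rw,hw,ht):
    return np.vstack([np.c_[r*np.cos(A),r*np.sin(A),0*A+z] for r,z in((rf-2,0),(rf,2),(rf,6),(rw,hw),(rw*.8,hw+(ht-hw)*.5),(rw*.4,ht-1.5),(0,ht))])
GL=glass(36,29,40,58);GS=glass(28,21,36,48)
def fit(d,G,c0,z0=0):
    """max. overlap of projected silhouette with whiteness"""
    from scipy.optimize import minimize
    S=8; u=proj(d,[[c0[0],c0[1],z0+20]])[0]; x0,y0=(u-24).astype(int)
    I=d['img'][y0:y0+48,x0:x0+48].astype(np.float32)
    w=cv2.resize(I.min(2)-1.0*(I.max(2)-I.min(2)),None,fx=S,fy=S,interpolation=cv2.INTER_LINEAR); w=np.clip((w-95)/40,-1,1)
    def cost(c):
        p=(proj(d,G+[c[0],c[1],z0])-[x0,y0]+.5)*S-.5
        m=np.zeros(w.shape,np.uint8); cv2.fillConvexPoly(m,cv2.convexHull(np.int32(p*16)),1,shift=4)
        return -float((w*m).sum())/S/S
    b=min((cost((c0[0]+i,c0[1]+j)),c0[0]+i,c0[1]+j) for i in range(-16,17,2) for j in range(-16,17,2))
    r=minimize(cost,b[1:],method='Nelder-Mead',options=dict(initial_simplex=[[b[1],b[2]],[b[1]+3,b[2]],[b[1],b[2]+3]]))
    return r.x,-r.fun
E
python3 - <<'E'
from h import *
for n in('top','side'):
    d=dict(np.load(n+'.npz'))
    for nm,G,c in(('L',GL,(656,203)),('S',GS,(467,-25))):
        x,s=fit(d,G,c); u=proj(d,G+[x[0],x[1],0]); print(n,nm,x.round(1),round(s),'hull px',cv2.contourArea(cv2.convexHull(u.astype(np.float32))).__round__())
    # seats: dark ring outer contour
    I=d['img'].max(2).astype(np.uint8)
    for nm,c,r in(('SL',(634,-13),39),('SS',(634,65),31)):
        u=proj(d,[[c[0],c[1],34]])[0]; x0,y0=(u-20).astype(int)
        P=cv2.resize(I[y0:y0+40,x0:x0+40],None,fx=8,fy=8,interpolation=cv2.INTER_CUBIC)
        cs=cv2.findContours((P<95).astype(np.uint8),cv2.RETR_EXTERNAL,cv2.CHAIN_APPROX_NONE)[0]
        for k in sorted(cs,key=cv2.contourArea)[-2:]:
            if len(k)<60: continue
            q=(cv2.convexHull(k).reshape(-1,2)+.5)/8-.5+[x0,y0]; X=onplane(d,q,33)
            print(n,nm,'rim centre',((X.min(0)+X.max(0))/2).round(1),'ext',(np.ptp(X,0)).round(1))
    hs=cv2.cvtColor(d['img'],cv2.COLOR_RGB2HSV)
E
```

```text
top L [661.6 208.5] 422 hull px 420
top S [468.3 -24. ] 262 hull px 259
top SL rim centre [633.6 -67.3  33. ] ext [38.1 10.9  0. ]
top SL rim centre [631.7  -9.9  33. ] ext [75.4 75.5  0. ]
top SS rim centre [636.4 117.1  33. ] ext [38.6 12.8  0. ]
top SS rim centre [632.3  67.9  33. ] ext [58.8 59.4  0. ]
side L [663.3 207.5] 511 hull px 513
side S [471.  -24.7] 405 hull px 403
side SL rim centre [620.8 -68.2  33. ] ext [69.8 21.   0. ]
side SL rim centre [715.  -10.8  33. ] ext [26.1 57.9  0. ]
side SS rim centre [715.5  69.8  33. ] ext [25.9 60.3  0. ]
side SS rim centre [642.5 120.5  33. ] ext [56.7 29.4  0. ]
```

```bash
cat >> h.py <<'E'
from scipy.spatial.transform import Rotation as Ro
def to(x,y,z,yaw):
    s=env.state(); R0=Ro.from_euler('xyz',s['tcp_rot']); T=Ro.from_euler('xyz',[np.pi,0,yaw])
    w=(R0.inv()*T).as_rotvec(); p=R0.inv().apply(np.array([x,y,z])-s['eef_pos'])/10
    print('t',s['t'],'pos',s['eef_pos'].round(1),'rot',s['tcp_rot'].round(4),'F',s['ft_force'].round(2),'open',round(s['opening']*95.1,1)); print('turn',w.round(4),'shift cm',p.round(2))
E
python3 -c "
from h import *
to(662.5,208,220,3.1416)"
```

```text
t 0.1 pos [273.9 561.6 214.1] rot [-3.1406e+00 -1.0000e-04  2.6878e+00] F [ 0.99 -0.46  0.16] open 95.0
turn [-9.000e-04 -3.000e-04 -4.538e-01] shift cm [-50.43 -14.74  -0.58]
```

Request:
carry_out(
  deltas=[0, 0, -0.454, -50.4, -14.7, -0.6, 9.5, 0, 0, -0.454, -50.4, -14.7, -0.6, 9.5, 0, 0, -0.454, -50.4, -14.7, -0.6, 9.5, 0, 0, -0.454, -50.4, -14.7, -0.6, 9.5, 0, 0, -0.454, -50.4, -14.7, -0.6, 9.5, 0, 0, -0.454, -50.4, -14.7, -0.6, 9.5, 0, 0, -0.454, -50.4, -14.7, -0.6, 9.5, 0, 0, -0.454, -50.4, -14.7, -0.6, 9.5, 0, 0, -0.454, -50.4, -14.7, -0.6, 9.5, 0, 0, -0.454, -50.4, -14.7, -0.6, 9.5, 0, 0, -0.454, -50.4, -14.7, -0.6, 9.5, 0, 0, -0.454, -50.4, -14.7, -0.6, 9.5],
)

```text
t: 1.3
eef_pos: [664.8, 205.0, 219.1]
tcp_rot: [-3.14, -0.001, 3.138]
ft_force: [0.3, 0.9, -0.1]
opening: 1.002
```

Request:
carry_out(
  deltas=[0, 0, 0, 0.2, 0.3, 5, 9.5, 0, 0, 0, 0.2, 0.3, 9, 9.5, 0, 0, 0, 0.2, 0.3, 13, 9.5, 0, 0, 0, 0.2, 0.3, 16, 9.5, 0, 0, 0, 0.2, 0.3, 18, 9.5, 0, 0, 0, 0.2, 0.3, 19, 9.5, 0, 0, 0, 0.2, 0.3, 20, 9.5, 0, 0, 0, 0.2, 0.3, 20.4, 9.5, 0, 0, 0, 0.2, 0.3, 20.4, 9.5, 0, 0, 0, 0.2, 0.3, 20.4, 9.5],
)

```text
t: 2.3
eef_pos: [663.0, 207.9, 16.0]
tcp_rot: [-3.14, 0.0, 3.138]
ft_force: [0.2, -0.6, 0.6]
opening: 1.003
```

Run:
```python
from h import *
to(662.5,208,14,3.1416)
d=cam('side');t=cam('top')
u=proj(d,[[662,208,30]])[0].astype(int);v=proj(t,[[662,208,30]])[0].astype(int)
f=lambda D,u:cv2.resize(D['img'][max(u[1]-50,0):u[1]+30,u[0]-40:u[0]+40],(400,400),interpolation=cv2.INTER_CUBIC)
save(np.hstack([f(d,u),f(t,v)]),'g1.png')
```

```text
t 2.3 pos [663.  207.9  16. ] rot [-3.1404e+00  3.0000e-04  3.1378e+00] F [ 0.21 -0.58  0.64] open 95.4
turn [-0.0012  0.0002 -0.0038] shift cm [0.05 0.01 0.2 ]
```

View pics/g1.png

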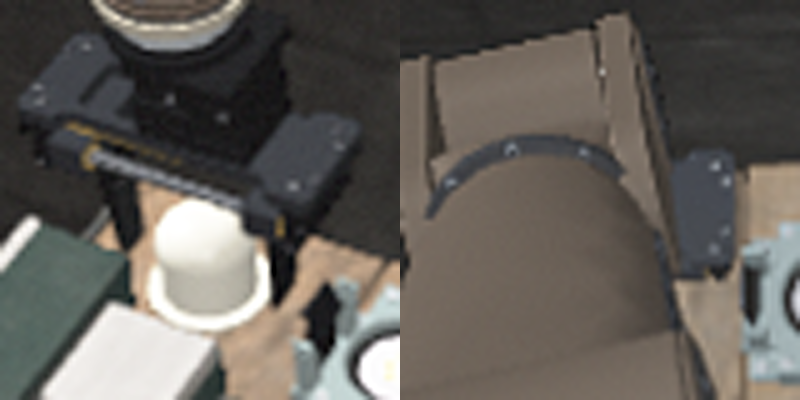

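The glass is centred between the fingers in the side view (fingers at about 125 and 285, glass at about 208). I'll lower 5 mm and close gradually.

Request:
carry_out(
  deltas=[0, 0, 0, 0, 0, 0.3, 9.0, 0, 0, 0, 0, 0, 0.5, 8.0, 0, 0, 0, 0, 0, 0.5, 7.0, 0, 0, 0, 0, 0, 0.5, 6.5, 0, 0, 0, 0, 0, 0.5, 6.2, 0, 0, 0, 0, 0, 0.5, 6.0, 0, 0, 0, 0, 0, 0.5, 5.9, 0, 0, 0, 0, 0, 0.5, 5.8, 0, 0, 0, 0, 0, 0.5, 5.7, 0, 0, 0, 0, 0, 0.5, 5.7, 0, 0, 0, 0, 0, 0.5, 5.7, 0, 0, 0, 0, 0, 0.5, 5.7],
)

```text
t: 3.6
eef_pos: [663.0, 207.8, 11.0]
tcp_rot: [-3.14, 0.0, 3.138]
ft_force: [-0.3, -1.7, 0.1]
opening: 0.605
```

```bash
python3 -c "
from h import *
to(662.5,208,11,3.1416)"
```

```text
t 3.6 pos [663.  207.8  11. ] rot [-3.1404e+00  4.0000e-04  3.1377e+00] F [-0.33 -1.7   0.1 ] open 57.5
turn [-0.0012  0.0004 -0.0039] shift cm [0.05 0.02 0.  ]
```

Request:
carry_out(
  deltas=[0, 0, 0, 0, 0, 0, 5.5, 0, 0, 0, 0, 0, 0, 5.5, 0, 0, 0, 0, 0, 0, 5.5, 0, 0, 0, 0, 0, -0.1, 5.5, 0, 0, 0, 0, 0, -0.3, 5.5, 0, 0, 0, 0, 0, -0.6, 5.5, 0, 0, 0, 0, 0, -0.9, 5.5, 0, 0, 0, 0, 0, -1.0, 5.5, 0, 0, 0, 0, 0, -1.0, 5.5],
)

```text
t: 4.5
eef_pos: [663.1, 207.8, 21.3]
tcp_rot: [-3.14, 0.001, 3.138]
ft_force: [0.5, -0.0, -1.8]
opening: 0.605
```

Run:
```python
from h import *
to(662.5,208,11,3.1416)
d=cam('side')
x,s=fit(d,GL,(663,208),10);print(x,s)
for z in(0,5,8,10,12): print(z,[round(float(v),1) for v in np.r_[fit(d,GL,(663,208),z)]] if 0 else (fit(d,GL,(663,208),z)))
to(632,-10,120,np.pi/2)
```

```text
t 4.5 pos [663.1 207.8  21.3] rot [-3.1404e+00  7.0000e-04  3.1377e+00] F [ 0.49 -0.03 -1.8 ] open 57.5
turn [-0.0011  0.0007 -0.0039] shift cm [0.06 0.02 1.03]
[628.13141051 198.49990652] 393.4107666015625
0 (array([636.02165719, 204.14227195]), np.float64(388.5843505859375))
5 (array([631.48250772, 201.11218858]), np.float64(390.8760986328125))
8 (array([629.99964125, 199.87216087]), np.float64(392.3386535644531))
10 (array([628.13141051, 198.49990652]), np.float64(393.4107666015625))
12 (array([628.7045077 , 198.60959039]), np.float64(393.6049499511719))
t 4.55 pos [663.  207.8  21.1] rot [-3.1404e+00  5.0000e-04  3.1377e+00] F [ 0.92 -0.01 -1.29] open 57.5
turn [-5.0000e-04  1.3000e-03  1.5669e+00] shift cm [  3.01 -21.8   -9.86]
```

Force z of about −1.5 N shows the glass is held. Lift, then carry over the seat while turning.

Request:
carry_out(
  deltas=[0, 0, 0, 0, 0, -2, 5.5, 0, 0, 0, 0, 0, -5, 5.5, 0, 0, 0, 0, 0, -8, 5.5, 0, 0, 0.1, 0.2, -1, -10.9, 5.5, 0, 0, 0.2, 0.4, -2.5, -10.9, 5.5, 0, 0, 0.32, 0.7, -4.5, -10.9, 5.5, 0, 0, 0.45, 1, -6.5, -10.9, 5.5, 0, 0, 0.58, 1.2, -8.5, -10.9, 5.5, 0, 0, 0.71, 1.5, -10.5, -10.9, 5.5, 0, 0, 0.84, 1.8, -12.5, -10.9, 5.5, 0, 0, 0.97, 2.1, -14.5, -10.9, 5.5, 0, 0, 1.1, 2.4, -16, -10.9, 5.5],
)

```text
t: 5.75
eef_pos: [638.1, 46.9, 130.2]
tcp_rot: [-3.141, 0.001, 2.032]
ft_force: [0.8, 0.2, -1.1]
opening: 0.602
```

```bash
python3 -c "
from h import *
to(632,-10,130,np.pi/2)"
```

```text
t 5.75 pos [638.1  46.9 130.2] rot [-3.1412e+00  1.3000e-03  2.0319e+00] F [ 0.8   0.21 -1.07] open 57.3
turn [-0.      0.0013  0.4611] shift cm [-4.82 -3.08  0.03]
```

Request:
carry_out(
  deltas=[0, 0, 0.1, -1, -0.7, 0, 5.5, 0, 0, 0.22, -2.2, -1.5, 0, 5.5, 0, 0, 0.34, -3.5, -2.2, 0, 5.5, 0, 0, 0.46, -4.5, -2.9, 0, 5.5, 0, 0, 0.461, -4.8, -3.1, 0, 5.5, 0, 0, 0.461, -4.8, -3.1, 1, 5.5, 0, 0, 0.461, -4.8, -3.1, 3, 5.5, 0, 0, 0.461, -4.8, -3.1, 5, 5.5, 0, 0, 0.461, -4.8, -3.1, 6.5, 5.5, 0, 0, 0.461, -4.8, -3.1, 7.5, 5.5, 0, 0, 0.461, -4.8, -3.1, 7.5, 5.5],
)

```text
t: 6.85
eef_pos: [631.2, -9.6, 53.8]
tcp_rot: [-3.14, 0.001, 1.572]
ft_force: [-0.4, -0.0, -2.0]
opening: 0.604
```

Run:
```python
from h import *
to(632,-10,42,np.pi/2)
d=cam('side');x0,y0=270,120
c=cv2.resize(d['img'][y0:y0+85,x0:x0+113],(800,600),interpolation=cv2.INTER_CUBIC)
p=env.state()['eef_pos']
S=800/113
for G,col in((GL,(255,0,0)),):
    q=(proj(d,G+[p[0],p[1],p[2]-11])-[x0,y0]+.5)*S-.5
    cv2.polylines(c,[cv2.convexHull(q.astype(np.int32))],1,col,1)
for cc,r in(((632,-10),39),((632,68),31)):
    for z,col in((34,(0,255,0)),(26.5,(255,255,0))):
        q=(proj(d,np.c_[cc[0]+r*np.cos(A),cc[1]+r*np.sin(A),0*A+z])-[x0,y0]+.5)*S-.5
        cv2.polylines(c,[q.astype(np.int32)],1,col,1)
save(c,'p1.png')
```

```text
t 6.85 pos [631.2  -9.6  53.8] rot [-3.1396e+00  1.0000e-03  1.5722e+00] F [-0.44 -0.02 -1.97] open 57.4
turn [-0.002   0.001   0.0014] shift cm [-0.04  0.08  1.18]
```

View pics/p1.png

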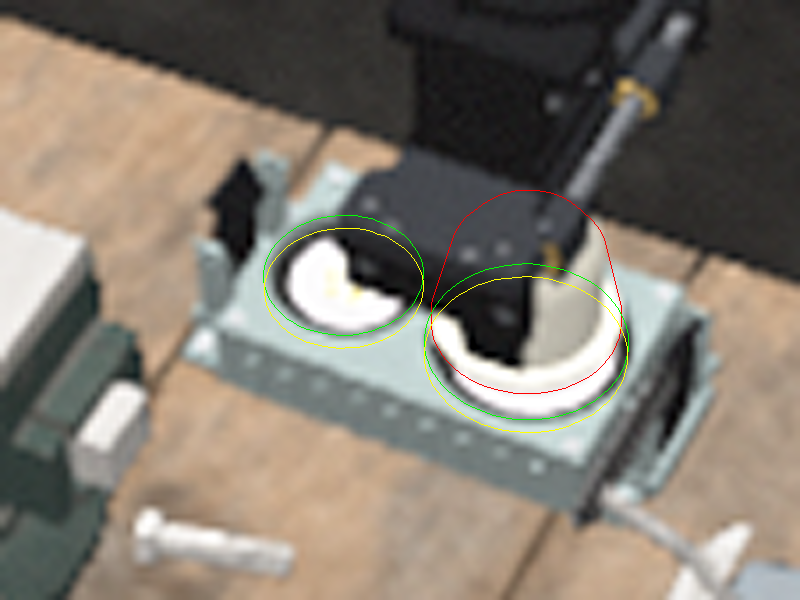

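The overlay agrees with the seat rims: the large ring's bottom is at about y 418 in both, and the small ring is within about 1 px. The glass hangs over its seat, so I'll lower gently.

Request:
carry_out(
  deltas=[0, 0, 0, -0.04, 0.08, 0.4, 5.5, 0, 0, 0, -0.04, 0.08, 0.8, 5.5, 0, 0, 0, -0.04, 0.08, 1.0, 5.5, 0, 0, 0, -0.04, 0.08, 1.1, 5.5, 0, 0, 0, -0.04, 0.08, 1.2, 5.5, 0, 0, 0, -0.04, 0.08, 1.3, 5.5, 0, 0, 0, -0.04, 0.08, 1.35, 5.5, 0, 0, 0, -0.04, 0.08, 1.4, 5.5, 0, 0, 0, -0.04, 0.08, 1.4, 5.5],
)

```text
t: 7.8
eef_pos: [632.4, -10.2, 40.8]
tcp_rot: [-3.141, 0.001, 1.572]
ft_force: [0.6, -0.3, -0.7]
opening: 0.605
```

Request:
carry_out(
  deltas=[0, 0, 0, 0, 0, 0.05, 5.5, 0, 0, 0, 0, 0, 0.1, 5.5, 0, 0, 0, 0, 0, 0.15, 5.5, 0, 0, 0, 0, 0, 0.2, 5.5, 0, 0, 0, 0, 0, 0.2, 5.5, 0, 0, 0, 0, 0, 0.2, 5.5],
)

```text
t: 8.4
eef_pos: [632.4, -10.1, 38.8]
tcp_rot: [-3.141, 0.001, 1.572]
ft_force: [-0.2, -0.1, 0.4]
opening: 0.606
```

Request:
carry_out(
  deltas=[0, 0, 0, 0, 0, 0.03, 5.5, 0, 0, 0, 0, 0, 0.06, 5.5, 0, 0, 0, 0, 0, 0.09, 5.5, 0, 0, 0, 0, 0, 0.09, 5.5],
)

```text
t: 8.8
eef_pos: [632.4, -10.1, 37.8]
tcp_rot: [-3.141, 0.001, 1.572]
ft_force: [-0.3, 0.2, -1.0]
opening: 0.603
```

Request:
carry_out(
  deltas=[0, 0, 0, 0, 0, 0.03, 5.5, 0, 0, 0, 0, 0, 0.05, 5.5, 0, 0, 0, 0, 0, 0.08, 5.5, 0, 0, 0, 0, 0, 0.08, 5.5],
)

```text
t: 9.2
eef_pos: [632.5, -10.2, 37.5]
tcp_rot: [-3.141, 0.001, 1.572]
ft_force: [-1.1, -0.7, 4.9]
opening: 0.604
```

Contact came at the expected height (4.9 N at TCP 37.5). Release slowly and rise.

Request:
carry_out(
  deltas=[0, 0, 0, 0, 0, 0, 5.7, 0, 0, 0, 0, 0, 0, 5.9, 0, 0, 0, 0, 0, 0, 6.2, 0, 0, 0, 0, 0, 0, 7, 0, 0, 0, 0, 0, 0, 8, 0, 0, 0, 0, 0, 0, 8, 0, 0, 0, 0, 0, -1.5, 8, 0, 0, 0, 0, 0, -5, 8, 0, 0, 0, 0, 0, -9, 8, 0, 0, 0, 0, 0, -13, 8, 0, 0, 0, 0, 0, -17, 8, 0, 0, 0, 0, 0, -19, 8],
)

```text
t: 10.4
eef_pos: [633.2, -9.9, 232.6]
tcp_rot: [3.137, 0.002, 1.572]
ft_force: [0.0, 0.7, -0.5]
opening: 0.841
```

```bash
python3 -c "
from h import *
to(469.5,-24.3,230,np.pi/2)"
```

```text
t 10.4 pos [633.2  -9.9 232.6] rot [3.1367e+00 1.8000e-03 1.5720e+00] F [ 0.02  0.71 -0.46] open 80.0
turn [0.0049 0.0018 0.0012] shift cm [ -1.42 -16.37   0.18]
```

Request:
carry_out(
  deltas=[0.005, 0.002, 0, -0.4, -4, 0, 8, 0.005, 0.002, 0, -0.8, -8, 0, 8, 0.005, 0.002, 0, -1.2, -12, 0, 8, 0.005, 0.002, 0, -1.4, -15, 0, 8, 0.005, 0.002, 0, -1.4, -16.4, 0, 8, 0.005, 0.002, 0, -1.4, -16.4, 0, 8, 0.005, 0.002, 0, -1.4, -16.4, 3, 8, 0.005, 0.002, 0, -1.4, -16.4, 6, 8, 0.005, 0.002, 0, -1.4, -16.4, 9, 8, 0.005, 0.002, 0, -1.4, -16.4, 11, 8, 0.005, 0.002, 0, -1.4, -16.4, 13, 8, 0.005, 0.002, 0, -1.4, -16.4, 13, 8],
)

```text
t: 11.6
eef_pos: [469.9, -24.3, 100.2]
tcp_rot: [-3.139, -0.001, 1.572]
ft_force: [0.6, -0.3, 0.3]
opening: 0.839
```

Run:
```python
from h import *
to(469.7,-24.3,10,np.pi/2)
d=cam('side');x0,y0=270,130
c=cv2.resize(d['img'][y0:y0+110,x0:x0+147],(800,600),interpolation=cv2.INTER_CUBIC)
S=800/147
for G,X in((GL,(632.4,-10.2,26.5)),(GS,(469.7,-24.3,0))):
    q=(proj(d,G+X)-[x0,y0]+.5)*S-.5
    cv2.polylines(c,[cv2.convexHull(q.astype(np.int32))],1,(255,0,0),1)
save(c,'p2.png')
```

```text
t 11.6 pos [469.9 -24.3 100.2] rot [-3.1385e+00 -8.0000e-04  1.5720e+00] F [ 0.61 -0.29  0.26] open 79.8
turn [-0.0031 -0.0008  0.0012] shift cm [-0.01  0.01  9.02]
```

View pics/p2.png

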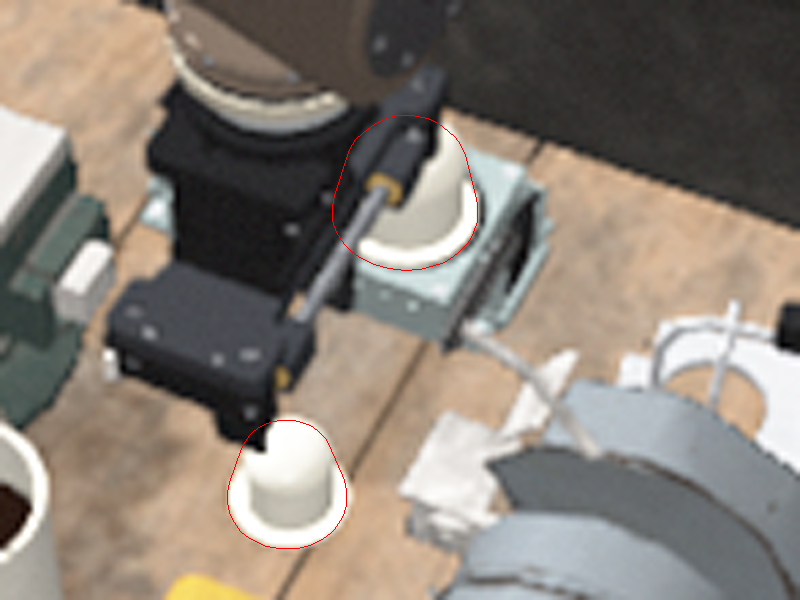

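The seated large glass and the small glass both match their predicted outlines to within about 1 px. Descend on the small glass.

Request:
carry_out(
  deltas=[0, 0, 0, 0, 0, 2, 8, 0, 0, 0, 0, 0, 4, 8, 0, 0, 0, 0, 0, 6, 8, 0, 0, 0, 0, 0, 7.5, 8, 0, 0, 0, 0, 0, 8.5, 7.5, 0, 0, 0, 0, 0, 8.9, 7, 0, 0, 0, 0, 0, 8.9, 6, 0, 0, 0, 0, 0, 8.9, 5, 0, 0, 0, 0, 0, 8.9, 4.7, 0, 0, 0, 0, 0, 8.9, 4.5, 0, 0, 0, 0, 0, 8.9, 4.4, 0, 0, 0, 0, 0, 8.9, 4.3],
)

```text
t: 12.85
eef_pos: [470.1, -24.3, 12.6]
tcp_rot: [-3.14, -0.0, 1.572]
ft_force: [-1.0, -0.8, 0.8]
opening: 0.458
```

Request:
carry_out(
  deltas=[0, 0, 0, 0, 0, 0, 4.2, 0, 0, 0, 0, 0, 0, 4.1, 0, 0, 0, 0, 0, 0, 4.0, 0, 0, 0, 0, 0, 0, 3.9, 0, 0, 0, 0, 0, 0, 3.9, 0, 0, 0, 0, 0, 0, 3.9],
)

```text
t: 13.45
eef_pos: [470.0, -24.3, 12.6]
tcp_rot: [-3.14, -0.001, 1.572]
ft_force: [-2.2, -0.6, 2.8]
opening: 0.427
```

Request:
carry_out(
  deltas=[0, 0, 0, 0, 0, -0.1, 3.9, 0, 0, 0, 0, 0, -0.3, 3.9, 0, 0, 0, 0, 0, -0.6, 3.9, 0, 0, 0, 0, 0, -1, 3.9, 0, 0, 0, 0, 0, -1, 3.9],
)

```text
t: 13.95
eef_pos: [470.3, -24.3, 23.2]
tcp_rot: [-3.141, -0.0, 1.572]
ft_force: [0.7, -0.7, -0.2]
opening: 0.428
```

Run:
```python
from h import *
to(632.2,68,150,np.pi/2)
d=cam('side');x0,y0=290,170
c=cv2.resize(d['img'][y0:y0+70,x0:x0+93],(797,600),interpolation=cv2.INTER_CUBIC)
S=600/70
p=env.state()['eef_pos']
for X,k in(((p[0],p[1],p[2]-12.6),(255,0,0)),((p[0],p[1],0),(0,255,0))):
    q=(proj(d,GS+X)-[x0,y0]+.5)*S-.5
    cv2.polylines(c,[cv2.convexHull(q.astype(np.int32))],1,k,1)
save(c,'p3.png')
```

```text
t 13.95 pos [470.3 -24.3  23.2] rot [-3.1407e+00 -3.0000e-04  1.5721e+00] F [ 0.74 -0.73 -0.22] open 40.7
turn [-0.0009 -0.0003  0.0013] shift cm [  9.22  16.19 -12.7 ]
```

View pics/p3.png

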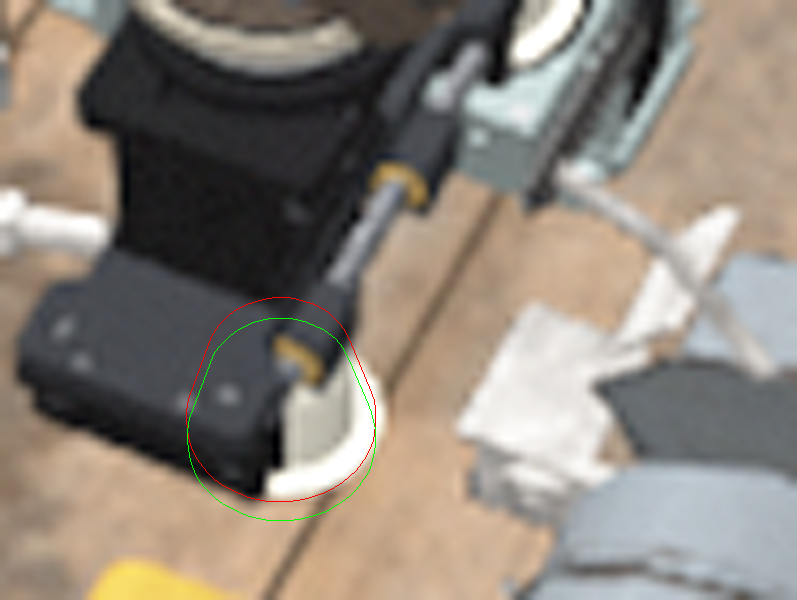

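The held small glass matches the red lifted outline, so it is held. I'll lift and carry it to the small seat with the yaw turned 0.35 rad, which keeps the gripper body off the vise.

Request:
carry_out(
  deltas=[0, 0, 0, 0, 0, -2, 3.9, 0, 0, 0, 0, 0, -5, 3.9, 0, 0, 0, 0, 0, -8, 3.9, 0, 0, 0, 0, 0, -11, 3.9, 0, 0, 0, 0, 0, -12.7, 3.9, 0, 0, -0.05, 1, 2, -12.7, 3.9, 0, 0, -0.1, 3, 5, -12.7, 3.9, 0, 0, -0.15, 4.5, 8, -12.7, 3.9, 0, 0, -0.2, 6.5, 11, -12.7, 3.9, 0, 0, -0.25, 8, 14, -12.7, 3.9, 0, 0, -0.3, 9, 16, -12.7, 3.9, 0, 0, -0.35, 9.2, 16.2, -12.7, 3.9],
)

```text
t: 15.2
eef_pos: [633.9, 69.0, 149.1]
tcp_rot: [-3.141, -0.001, 1.925]
ft_force: [-1.2, -0.6, -1.4]
opening: 0.431
```

```bash
python3 -c "
from h import *
P=cloud(dict(np.load('side.npz')));q=np.vstack([cloud(dict(np.load('top.npz'))).reshape(-1,3)])
m=(q[:,0]>450)&(q[:,0]<600)&(q[:,1]<150)&(q[:,1]>20)&(q[:,2]>75)&(q[:,2]<180)
print('vise?',np.percentile(q[m],[1,50,99],axis=0).round() if m.any() else None)
to(632.2,68,60,1.92)"
```

```text
vise? [[450.  76.  78.]
 [483.  97. 118.]
 [514. 114. 155.]]
t 15.2 pos [633.9  69.  149.1] rot [-3.1410e+00 -8.0000e-04  1.9251e+00] F [-1.22 -0.57 -1.36] open 41.0
turn [-0.0006 -0.0008  0.0051] shift cm [-0.04 -0.19  8.91]
```

Request:
carry_out(
  deltas=[0, 0, 0, 0, -0.18, 2, 3.9, 0, 0, 0, 0, -0.18, 4, 3.9, 0, 0, 0, 0, -0.18, 6, 3.9, 0, 0, 0, 0, -0.18, 8, 3.9, 0, 0, 0, 0, -0.18, 9.2, 3.9, 0, 0, 0, 0, -0.18, 9.7, 3.9, 0, 0, 0, 0, -0.18, 10, 3.9, 0, 0, 0, 0, -0.18, 10.2, 3.9, 0, 0, 0, 0, -0.18, 10.2, 3.9],
)

```text
t: 16.1
eef_pos: [632.3, 68.4, 47.5]
tcp_rot: [3.142, -0.0, 1.925]
ft_force: [0.5, -0.4, -0.4]
opening: 0.429
```

Run:
```python
from h import *
to(632.2,68.5,39,1.92)
d=cam('side');x0,y0=270,120
c=cv2.resize(d['img'][y0:y0+75,x0:x0+100],(800,600),interpolation=cv2.INTER_CUBIC)
S=8
p=env.state()['eef_pos']
q=(proj(d,GS+[p[0],p[1],p[2]-12.6])-[x0,y0]+.5)*S-.5
cv2.polylines(c,[cv2.convexHull(q.astype(np.int32))],1,(255,0,0),1)
save(c,'p4.png')
```

```text
t 16.1 pos [632.3  68.4  47.5] rot [ 3.1415e+00 -5.0000e-04  1.9252e+00] F [ 0.46 -0.41 -0.4 ] open 40.8
turn [ 0.0001 -0.0005  0.0052] shift cm [ 0.01 -0.01  0.85]
```

View pics/p4.png

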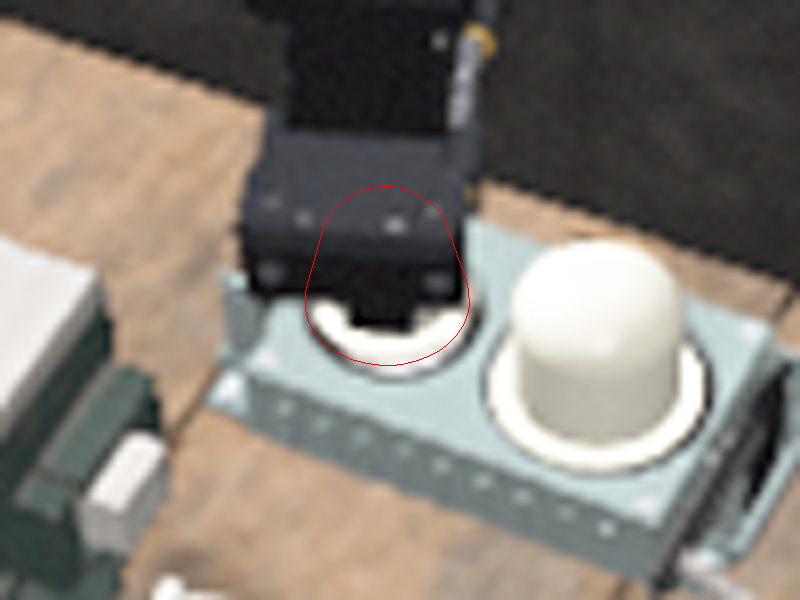

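The picture shows the large glass seated evenly, and the small glass flange (310–477) centred in its ring (308–482). Lower.

Request:
carry_out(
  deltas=[0, 0, 0, 0, 0, 0.15, 3.9, 0, 0, 0, 0, 0, 0.3, 3.9, 0, 0, 0, 0, 0, 0.4, 3.9, 0, 0, 0, 0, 0, 0.5, 3.9, 0, 0, 0, 0, 0, 0.6, 3.9, 0, 0, 0, 0, 0, 0.65, 3.9, 0, 0, 0, 0, 0, 0.65, 3.9],
)

```text
t: 16.85
eef_pos: [632.3, 68.4, 41.0]
tcp_rot: [3.142, -0.001, 1.925]
ft_force: [0.7, -0.4, -1.3]
opening: 0.427
```

Request:
carry_out(
  deltas=[0, 0, 0, 0, 0, 0.04, 3.9, 0, 0, 0, 0, 0, 0.08, 3.9, 0, 0, 0, 0, 0, 0.1, 3.9, 0, 0, 0, 0, 0, 0.1, 3.9],
)

```text
t: 17.25
eef_pos: [632.3, 68.4, 40.0]
tcp_rot: [3.142, -0.001, 1.925]
ft_force: [0.1, -0.1, 0.2]
opening: 0.426
```

Request:
carry_out(
  deltas=[0, 0, 0, 0, 0, 0.04, 3.9, 0, 0, 0, 0, 0, 0.08, 3.9, 0, 0, 0, 0, 0, 0.1, 3.9, 0, 0, 0, 0, 0, 0.1, 3.9],
)

```text
t: 17.65
eef_pos: [632.4, 68.4, 39.2]
tcp_rot: [3.141, -0.0, 1.925]
ft_force: [-0.3, -1.1, 0.7]
opening: 0.43
```

Request:
carry_out(
  deltas=[0, 0, 0, 0, 0, 0.04, 3.9, 0, 0, 0, 0, 0, 0.06, 3.9, 0, 0, 0, 0, 0, 0.06, 3.9],
)

```text
t: 17.95
eef_pos: [632.4, 68.4, 39.1]
tcp_rot: [3.141, -0.0, 1.925]
ft_force: [-2.2, 0.1, 6.4]
opening: 0.43
```

Contact at the expected height. Release and rise.

Request:
carry_out(
  deltas=[0, 0, 0, 0, 0, 0, 4.1, 0, 0, 0, 0, 0, 0, 4.3, 0, 0, 0, 0, 0, 0, 4.6, 0, 0, 0, 0, 0, 0, 5.3, 0, 0, 0, 0, 0, 0, 6, 0, 0, 0, 0, 0, 0, 6, 0, 0, 0, 0, 0, -1.5, 6, 0, 0, 0, 0, 0, -5, 6, 0, 0, 0, 0, 0, -9, 6, 0, 0, 0, 0, 0, -13, 6, 0, 0, 0, 0, 0, -17, 6, 0, 0, 0, 0, 0, -19, 6],
)

```text
t: 19.15
eef_pos: [632.9, 68.4, 234.2]
tcp_rot: [3.136, 0.001, 1.925]
ft_force: [-0.0, -0.7, -0.1]
opening: 0.63
```

Run:
```python
from h import *
s=env.state();print(s['t'],s['eef_pos'].round(1),s['joints'].round(2))
d=cam('side');x0,y0=270,120
c=cv2.resize(d['img'][y0:y0+120,x0:x0+160],(800,600),interpolation=cv2.INTER_CUBIC);S=5
for G,X in((GL,(632.4,-10.2,26.5)),(GS,(632.4,68.4,26.5))):
    q=(proj(d,G+X)-[x0,y0]+.5)*S-.5
    cv2.polylines(c,[cv2.convexHull(q.astype(np.int32))],1,(255,0,0),1)
    print(fit(d,G,X[:2],26.5))
# guard model, trial pose
def guard(c,yaw):
    R=Ro.from_euler('z',yaw).as_matrix(); o=[]
    fr=[(-77,-42),(77,-42),(77,-18),(90,-18),(90,18),(77,18),(77,42),(-77,42),(-77,18),(-90,18),(-90,-18),(-77,-18)]
    for P in([(x,y,6) for x,y in fr],[(-35+34*np.cos(a),34*np.sin(a),6) for a in A],[(43+26*np.cos(a),26*np.sin(a),6) for a in A],[(x,y,86) for x,y in((-23,-8),(23,-8),(23,8),(-23,8))]):
        o.append(np.array(P)@R.T+[c[0],c[1],0])
    return o
for P in guard((610,-227.5),np.radians(100.3)):
    q=(proj(d,P)-[x0,y0]+.5)*S-.5; cv2.polylines(c,[q.astype(np.int32)],1,(255,0,0),1)
t=dict(np.load('top.npz'))
save(c,'p5.png')
```

```text
19.15 [632.9  68.4 234.2] [ 0.    0.49  1.51  0.    1.14 -0.35]
(array([624.6839365 ,  -7.55427427]), np.float64(603.767822265625))
(array([617.2719902 ,  57.46966972]), np.float64(361.478759765625))
```

View pics/p5.png

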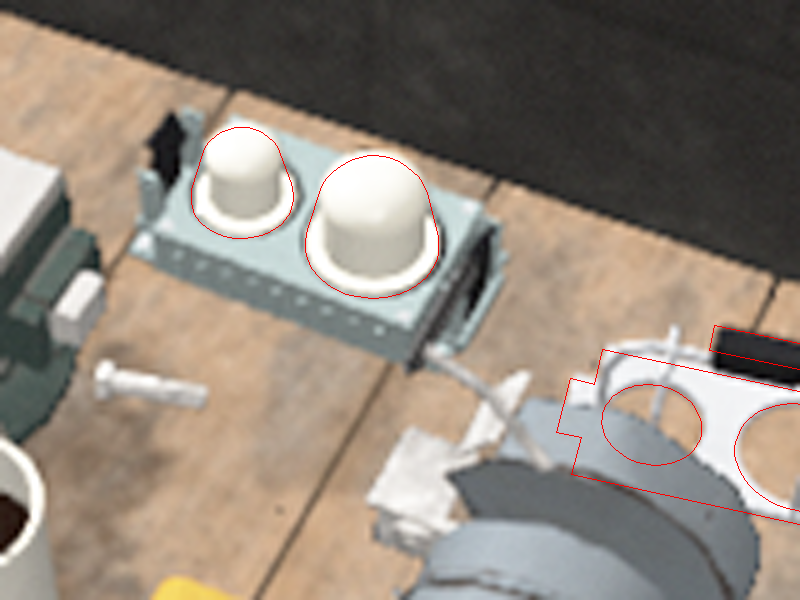

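Both glasses sit as predicted, to within about 0.4 px. The guard overlay is close, so I'll refine it on the first, unobstructed top image.

```bash
cat >> h.py <<'E'
def gfit(d,c0,yaw0,z0=0):
    from scipy.optimize import minimize
    S=6; u=proj(d,[[c0[0],c0[1],z0]])[0]; x0,y0=(u-[45,35]).astype(int); I=d['img'][y0:y0+70,x0:x0+90].astype(np.float32)
    w=cv2.resize(I.min(2)-1.0*(I.max(2)-I.min(2)),None,fx=S,fy=S); w=np.clip((w-115)/30,-1,1)
    fr=[(-77,-42),(77,-42),(77,-18),(90,-18),(90,18),(77,18),(77,42),(-77,42),(-77,18),(-90,18),(-90,-18),(-77,-18)]
    Ps=[np.array(P,float) for P in([(x,y,6) for x,y in fr],[(-35+34*np.cos(a),34*np.sin(a),6) for a in A],[(43+26*np.cos(a),26*np.sin(a),6) for a in A])]
    def cost(p):
        R=Ro.from_euler('z',p[2],degrees=True).as_matrix(); m=np.zeros(w.shape,np.uint8)
        for k,P in enumerate(Ps):
            q=(proj(d,P@R.T+[p[0],p[1],z0])-[x0,y0]+.5)*S-.5; cv2.fillPoly(m,[np.int32(q*16)],1 if k==0 else 0,shift=4)
        return -float((w*m).sum())/S/S
    b=np.array([c0[0],c0[1],yaw0]); sim=np.vstack([b,b+[6,0,0],b+[0,6,0],b+[0,0,4]])
    r=minimize(cost,b,method='Nelder-Mead',options=dict(initial_simplex=sim)); return r.x.round(2),round(r.fun,1)
E
python3 - <<'E'
from h import *
t=dict(np.load('top.npz'))
for c,y in(((610,-227),100.3),((607,-231),98),((613,-223),102)): print(gfit(t,c,y))
to(610,-227.5,160,1.75)
E
```

```text
(array([ 611.68, -224.74,  100.11]), np.float64(-751.4))
(array([ 611.3 , -225.79,   99.64]), np.float64(-747.9))
(array([ 611.21, -225.23,  100.09]), np.float64(-750.7))
t 19.2 pos [633.6  68.4 236.3] rot [3.1335e+00 2.4000e-03 1.9253e+00] F [ 0.4  -0.56  2.59] open 60.1
turn [0.0082 0.0017 0.1753] shift cm [-26.91 -12.55   7.59]
```

Request:
carry_out(
  deltas=[0.008, 0.002, 0.02, -3, -1.4, 0, 6, 0.008, 0.002, 0.05, -7, -3.2, 0, 6, 0.008, 0.002, 0.08, -11, -5, 0, 6, 0.008, 0.002, 0.1, -15, -7, 0, 6, 0.008, 0.002, 0.13, -19, -8.8, 0, 6, 0.008, 0.002, 0.16, -23, -10.7, 2, 6, 0.008, 0.002, 0.178, -25.5, -11.8, 4, 6, 0.008, 0.002, 0.178, -26.8, -12.4, 6, 6, 0.008, 0.002, 0.178, -26.8, -12.4, 8, 6, 0.008, 0.002, 0.178, -26.8, -12.4, 9.6, 6, 0.008, 0.002, 0.178, -26.8, -12.4, 10.6, 6, 0.008, 0.002, 0.178, -26.8, -12.4, 10.6, 6],
)

```text
t: 20.4
eef_pos: [610.8, -225.6, 129.1]
tcp_rot: [-3.14, -0.001, 1.747]
ft_force: [-0.4, 0.1, 0.9]
opening: 0.628
```

```bash
python3 -c "
from h import *
to(610.8,-226.5,58,1.747)"
```

```text
t 20.4 pos [ 610.8 -225.6  129.1] rot [-3.1404e+00 -1.4000e-03  1.7474e+00] F [-0.4   0.12  0.92] open 59.8
turn [-0.0012 -0.0014  0.0004] shift cm [-0.09 -0.01  7.11]
```

Request:
carry_out(
  deltas=[0, 0, 0, -0.09, 0, 2.5, 5, 0, 0, 0, -0.09, 0, 5, 4, 0, 0, 0, -0.09, 0, 6.5, 4, 0, 0, 0, -0.09, 0, 7.1, 4, 0, 0, 0, -0.09, 0, 7.2, 3, 0, 0, 0, -0.09, 0, 7.2, 2, 0, 0, 0, -0.09, 0, 7.2, 1.6, 0, 0, 0, -0.09, 0, 7.2, 1, 0, 0, 0, -0.09, 0, 7.2, 0, 0, 0, 0, -0.09, 0, 7.2, 0, 0, 0, 0, -0.09, 0, 7.2, 0, 0, 0, 0, -0.09, 0, 7.2, 0],
)

```text
t: 21.6
eef_pos: [611.4, -226.6, 57.9]
tcp_rot: [-3.142, -0.001, 1.747]
ft_force: [2.5, 1.4, 5.9]
opening: 0.166
```

Request:
carry_out(
  deltas=[0, 0, 0, 0, 0, -0.2, 0, 0, 0, 0, 0, 0, -0.8, 0, 0, 0, 0, 0, 0, -2, 0, 0, 0, 0, 0, 0, -4, 0, 0, 0, 0, 0, 0, -7, 0, 0, 0, 0, 0, 0, -10, 0, 0, 0, 0, 0, 0, -12, 0, 0, 0, 0, 0, 0, -13, 0, 0, 0, 0, 0, 0, -13, 0],
)

```text
t: 22.5
eef_pos: [611.6, -226.8, 189.5]
tcp_rot: [3.14, 0.001, 1.747]
ft_force: [-0.6, 0.4, -3.0]
opening: 0.165
```

```bash
python3 -c "
from h import *
to(632.2,25,188,1.564)"
```

```text
t 22.5 pos [ 611.6 -226.8  189.5] rot [3.1398e+00 8.0000e-04 1.7475e+00] F [-0.64  0.45 -3.03] open 15.6
turn [0.0019 0.0007 0.1835] shift cm [24.43  6.45  0.14]
```

Guard held at 15.6 mm opening and −3 N. Carry it over the lamp.

Request:
carry_out(
  deltas=[0, 0, 0.01, 1, 0.2, 0, 0, 0, 0, 0.04, 3, 0.8, 0, 0, 0, 0, 0.06, 6, 1.6, 0, 0, 0, 0, 0.08, 9, 2.4, 0, 0, 0, 0, 0.1, 12, 3.2, 0, 0, 0, 0, 0.13, 15, 4, 0, 0, 0, 0, 0.15, 18, 4.8, 0, 0, 0, 0, 0.17, 21, 5.5, 0, 0, 0.001, 0, 0.18, 23, 6.1, 0, 0, 0.002, 0.001, 0.1835, 24.2, 6.4, 0, 0, 0.002, 0.001, 0.1835, 24.4, 6.45, 0, 0, 0.002, 0.001, 0.1835, 24.4, 6.45, 0, 0],
)

```text
t: 23.7
eef_pos: [632.0, 24.7, 188.8]
tcp_rot: [-3.14, -0.0, 1.564]
ft_force: [-0.3, -0.1, -2.0]
opening: 0.166
```

Request:
carry_out(
  deltas=[0, 0, 0, 0, 0, 1, 0, 0, 0, 0, 0, 0, 2, 0, 0, 0, 0, 0, 0, 2.8, 0, 0, 0, 0, 0, 0, 2.8, 0, 0, 0, 0, 0, 0, 2.8, 0],
)

```text
t: 24.2
eef_pos: [632.0, 24.4, 160.5]
tcp_rot: [-3.14, -0.0, 1.564]
ft_force: [-0.1, 0.4, -2.6]
opening: 0.166
```

Run:
```python
from h import *
to(632.2,25,115,1.564)
p=env.state()['eef_pos'];z=p[2]-57.9
d=cam('side');x0,y0=265,90
c=cv2.resize(d['img'][y0:y0+105,x0:x0+140],(800,600),interpolation=cv2.INTER_CUBIC);S=800/140
R=Ro.from_euler('z',env.state()['tcp_rot'][2]).as_matrix()
fr=[(-77,-42),(77,-42),(77,-18),(90,-18),(90,18),(77,18),(77,42),(-77,42),(-77,18),(-90,18),(-90,-18),(-77,-18)]
for P,o,k in(([(x,y,6) for x,y in fr],(p[0],p[1],z),(255,0,0)),([(x,y,34) for x,y in((-77,-48),(77,-48),(77,48),(-77,48))],(632.2,25,0),(0,255,0)),([(-94,-20,51),(-94,20,51)],(632.2,25,0),(0,255,0)),([(94,-20,51),(94,20,51)],(632.2,25,0),(0,255,0))):
    q=(proj(d,np.array(P)@R.T+o)-[x0,y0]+.5)*S-.5; cv2.polylines(c,[q.astype(np.int32)],1,k,1)
save(c,'p6.png')
```

```text
t 24.2 pos [632.   24.4 160.5] rot [-3.1400e+00 -3.0000e-04  1.5641e+00] F [-0.11  0.38 -2.65] open 15.7
turn [-0.0016 -0.0003  0.0001] shift cm [0.06 0.03 4.55]
```

View pics/p6.png

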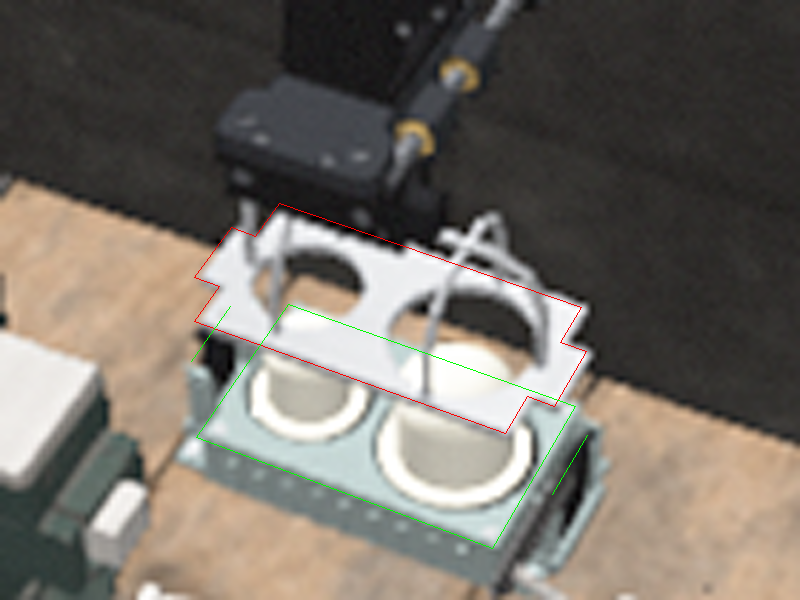

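The guard frame and lamp overlays are both offset by the same ~1 px, which is camera bias, so their relative alignment is good. Lower to just above the hooks.

Request:
carry_out(
  deltas=[-0.0016, 0, 0, 0.06, 0.03, 1, 0, -0.0016, 0, 0, 0.06, 0.03, 2, 0, -0.0016, 0, 0, 0.06, 0.03, 3, 0, -0.0016, 0, 0, 0.06, 0.03, 4, 0, -0.0016, 0, 0, 0.06, 0.03, 4.5, 0, -0.0016, 0, 0, 0.06, 0.03, 4.8, 0, -0.0016, 0, 0, 0.06, 0.03, 4.9, 0, -0.0016, 0, 0, 0.06, 0.03, 4.9, 0],
)

```text
t: 25.05
eef_pos: [632.5, 25.1, 112.0]
tcp_rot: [3.141, -0.0, 1.564]
ft_force: [0.7, -0.4, -2.2]
opening: 0.168
```

Run:
```python
from h import *
to(632.2,25,92,1.564)
d=cam('side');x0,y0=270,110
c=cv2.resize(d['img'][y0:y0+83,x0:x0+110],(800,604),interpolation=cv2.INTER_CUBIC)[:600]
save(c,'p7.png')
```

```text
t 25.05 pos [632.5  25.1 112. ] rot [ 3.1407e+00 -2.0000e-04  1.5642e+00] F [ 0.66 -0.44 -2.24] open 16.0
turn [ 0.0009 -0.0002  0.0002] shift cm [-0.01 -0.03  2.  ]
```

View pics/p7.png

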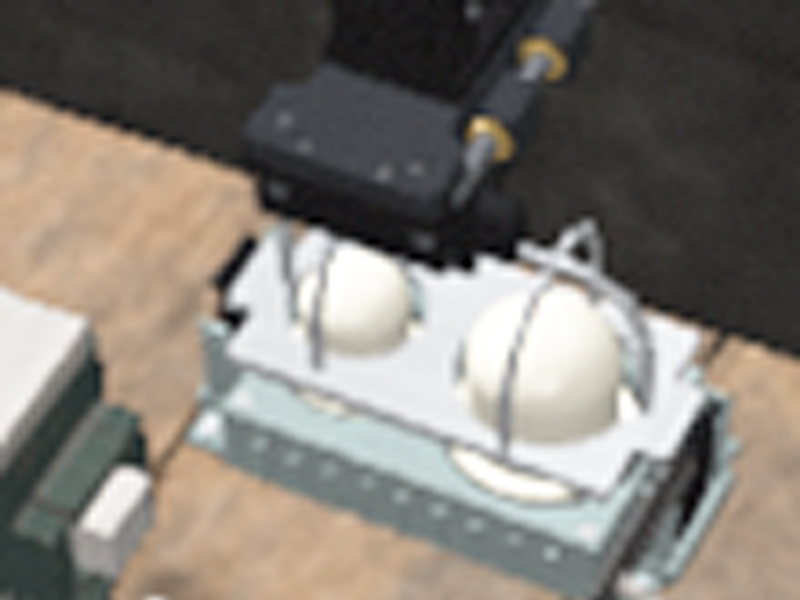

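Both domes are through the openings and the tongues line up between the hooks. Push down in steps.

Request:
carry_out(
  deltas=[0, 0, 0, 0, 0, 0.15, 0, 0, 0, 0, 0, 0, 0.3, 0, 0, 0, 0, 0, 0, 0.45, 0, 0, 0, 0, 0, 0, 0.6, 0, 0, 0, 0, 0, 0, 0.6, 0],
)

```text
t: 25.6
eef_pos: [633.0, 25.1, 106.7]
tcp_rot: [3.139, -0.0, 1.564]
ft_force: [0.6, 0.9, 3.9]
opening: 0.168
```

Request:
carry_out(
  deltas=[0, 0, 0, 0, -0.04, 0.2, 0, 0, 0, 0, 0, -0.04, 0.4, 0, 0, 0, 0, 0, -0.04, 0.6, 0, 0, 0, 0, 0, -0.04, 0.75, 0, 0, 0, 0, 0, -0.04, 0.75, 0],
)

```text
t: 26.1
eef_pos: [633.6, 25.4, 100.3]
tcp_rot: [3.136, -0.0, 1.564]
ft_force: [1.3, 4.4, 6.6]
opening: 0.161
```

```bash
python3 -c "
from h import *
to(632.4,25,92,1.564);print(env.state()['moment'])"
```

```text
t 26.1 pos [633.6  25.4 100.3] rot [ 3.1359e+00 -4.0000e-04  1.5643e+00] F [1.31 4.41 6.59] open 15.3
turn [ 0.0056 -0.0004  0.0003] shift cm [-0.04 -0.12  0.83]
[ 0.21176715 -0.21277176 -0.0460226 ]
```

Request:
carry_out(
  deltas=[0.003, 0, 0, -0.04, -0.06, 0.2, 0, 0.003, 0, 0, -0.04, -0.08, 0.4, 0, 0.003, 0, 0, -0.04, -0.1, 0.6, 0, 0.003, 0, 0, -0.04, -0.1, 0.75, 0, 0.003, 0, 0, -0.04, -0.1, 0.75, 0],
)

```text
t: 26.6
eef_pos: [632.6, 25.4, 92.6]
tcp_rot: [3.139, -0.001, 1.564]
ft_force: [-0.2, 2.3, -1.1]
opening: 0.166
```

Run:
```python
from h import *
to(632.4,25,92,1.564)
d=cam('side');x0,y0=270,110
c=cv2.resize(d['img'][y0:y0+83,x0:x0+110],(800,604),interpolation=cv2.INTER_CUBIC)[:600]
save(c,'p8.png')
```

```text
t 26.6 pos [632.6  25.4  92.6] rot [ 3.1391e+00 -9.0000e-04  1.5643e+00] F [-0.16  2.31 -1.09] open 15.8
turn [ 0.0025 -0.0009  0.0003] shift cm [-0.04 -0.02  0.06]
```

View pics/p8.png

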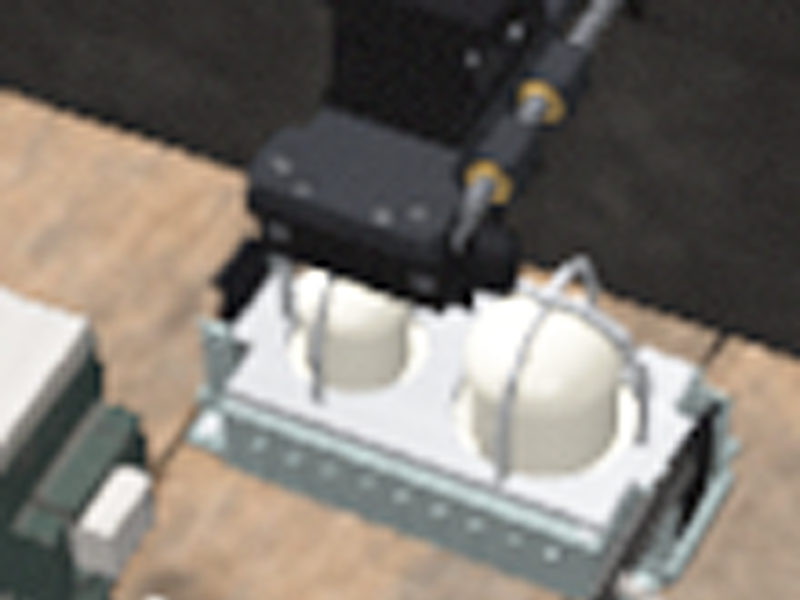

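The frame is almost on the deck and the hooks look sprung back. Press the last bit to contact.

Request:
carry_out(
  deltas=[0, 0, 0, -0.02, 0, 0.05, 0, 0, 0, 0, -0.02, 0, 0.1, 0, 0, 0, 0, -0.02, 0, 0.15, 0, 0, 0, 0, -0.02, 0, 0.15, 0],
)

```text
t: 27.05
eef_pos: [632.7, 24.4, 91.6]
tcp_rot: [3.139, 0.0, 1.564]
ft_force: [-0.1, -3.2, 5.5]
opening: 0.163
```

Request:
carry_out(
  deltas=[0, 0, 0, 0, 0, 0.1, 0, 0, 0, 0, 0, 0, 0.15, 0, 0, 0, 0, 0, 0, 0.15, 0],
)

```text
t: 27.35
eef_pos: [632.8, 24.3, 91.6]
tcp_rot: [3.138, 0.0, 1.564]
ft_force: [-4.7, 0.8, 15.2]
opening: 0.166
```

Request:
carry_out(
  deltas=[0, 0, 0, 0, 0, -0.05, 0, 0, 0, 0, 0, 0, -0.1, 0, 0, 0, 0, 0, 0, -0.1, 2, 0, 0, 0, 0, 0, -0.1, 4, 0, 0, 0, 0, 0, -0.1, 5, 0, 0, 0, 0, 0, -0.1, 5, 0, 0, 0, 0, 0, -2, 5, 0, 0, 0, 0, 0, -5, 5, 0, 0, 0, 0, 0, -9, 5, 0, 0, 0, 0, 0, -13, 5, 0, 0, 0, 0, 0, -15, 5, 0, 0, 0, 0, 0, -15, 5],
)

```text
t: 28.55
eef_pos: [633.2, 24.4, 244.9]
tcp_rot: [3.132, 0.0, 1.564]
ft_force: [-0.4, -0.2, -0.5]
opening: 0.528
```

Run:
```python
from h import *
to(632.4,25,92,1.564)
d=cam('side')
c=cv2.resize(d['img'][115:175,280:375],(800,505),interpolation=cv2.INTER_CUBIC)
P=cloud(d).reshape(-1,3)
for nm,o in(('large tongue',-84),('mid',5),('small tongue',84)):
    m=(abs(P[:,1]-(25+o))<5)&(abs(P[:,0]-(620 if nm=='mid' else 632))<14)&(P[:,2]<60)&(P[:,2]>20); print(nm,m.sum(),np.median(P[m],0).round(1))
save(c,'p9.png')
```

```text
t 28.55 pos [633.2  24.4 244.9] rot [3.1324e+00 4.0000e-04 1.5643e+00] F [-0.43 -0.2  -0.49] open 50.2
turn [0.0092 0.0004 0.0003] shift cm [ 0.07 -0.22 15.28]
large tongue 21 [634.9 -57.1  39.2]
mid 28 [621.9  29.7  40.2]
small tongue 39 [631.  110.4  42. ]
```

View pics/p9.png

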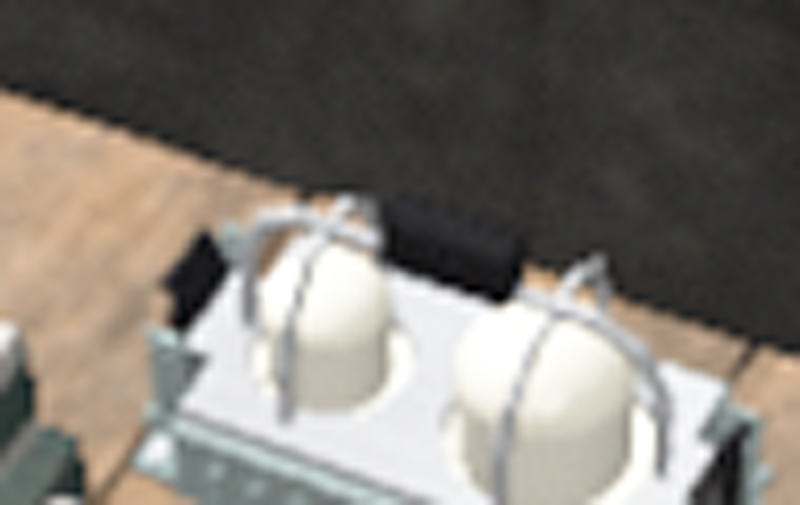

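The picture shows the guard flat on the deck, with both hooks upright over the tongues. The frame top reads about 40 mm, as it should at home. Hand in.

```bash
python3 -c "
from h import *
print(env.job_done())"
```

```text
the job is handed in; nothing more can be done
None
```

The lamp is back together and handed in at 28.6 s. Both glasses were set down and released in their seats, then the guard was pushed down until it stopped.

- **Glasses:** Each met its seat floor at the expected height, with 5–6 N of contact. The side picture showed both sitting where predicted.
- **Grip on the glasses:** I closed the fingers to only about 2–3 mm less than each glass's width. The actual squeeze force can't be read.
- **Guard:** It stopped hard at home and took 15 N there without moving. The frame top read 40.2 mm at the middle (40 expected).
- **Tongues:** The large-end one read 39.2 mm and the small-end one 42.0 mm. The small-end reading probably has some of the hook in it.
- **Hooks:** In the last picture they appear sprung back over the tongues. I did not pull up on the guard to test the catches, and no joint reading was available.
- **Bench:** The gripper is clear, about 245 mm up. I felt no unexpected contact and kept the gripper clear of the bystanders, but did not re-measure where they stand.

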